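# Fit the flat copper link on its two studs

### The arm

A 7-joint arm with a two-finger parallel gripper is mounted at the origin on the work surface. World frame = base frame: x ahead of the robot, y to its left, z up, the work surface at z = 0. Lengths are in m, angles in rad, forces in N, time in s.
With the tool pointing down it reaches from about 0.35 to 0.9 m from the base axis. Payload 8.1 kg.
Tool frame: the origin (TCP) lies at the very end of the fingers, on their centre line; the grasp point (between the pads) lies 19 mm behind it; z points along the fingers, x is the direction in which the jaws open and shut, and the axes are right-handed (so a half turn about z gives the same grasp; the last joint's range is limited). The gripper opens to 92 mm and grips with 3 to 60 N. Pads are 19 mm wide; open, the fingers measure 130 mm over their backs; the gripper's body (75 mm by 190 mm) begins 47 mm behind the grasp point.
Start: joints at [1.164, 0.434, 0.025, 1.573, -0.012, 1.134, -0.075], TCP at [0.187, -0.596, 0.227] pointing down, gripper open.
Joint ranges: [-2.62, 2.62], [-0.44, 2.09], [-1.27, 1.32], [0.08, 2.57], [-1.32, 4.46], [0.12, 2], [-2.74, 2.74]. Speed limits (rad/s): [2.22, 2.22, 3.01, 3.01, 3.14, 3.14, 3.14].

### API

Orientations are given as a rotation vector (axis times angle).
In Python, from cell import status, viewer, arm gives the robot as it stands.
- The arm moves only by the tool jog_arm, never from a script. Its argument "commands" is text: rows parted by semicolons, each of 7 numbers parted by spaces: the closure, from -1 (fully open) to 1 (shut), then the shift along the world's x, y, z normalised to -1 to 1, where 1 is 0.3 m, then the turn, a rotation vector about the world's x, y, z normalised to -1 to 1, where 1 is 2 pi rad. In form: jaw dx dy dz wx wy wz; .... A call has exactly 5 rows; each row shifts and turns the commanded pose from where the row before left it; what a row does not reach is not made up. A row lasts 1/10 s, in which the tool goes at most 50 mm and 8.59 degrees, less where a joint would pass 70% of its speed; a pose out of reach is approached as far as the arm can. A call with a number of a shift or a turn outside -1 to 1 is refused whole. A call with a gripper value outside its range is refused whole. The fingers move at their own pace and stop on an object; "force" is the grip in N (left out, the last holds). Time passes only in rows, so rows that do not move let the fingers close, or fill a call up. It gives the time, the measured TCP pose, the force and the opening at its end, in the units of the state.
- status.observe(): the state, without advancing time (a new reading comes with each control period).
- viewer.get_image(name): name is "side" or "top"; returns a dict with "pixels" (384x512x3 uint8, red, green, blue), "z_map" (384x512 float32, m along the optical axis (not along the pixel's ray), 0 where there is no reading), "camera_matrix" (3x3 intrinsics, pixels), "k1" (the pictures are not rectified: a ray, as slopes to the right and down, at radius r is drawn at 1 + k1 r^2 times it, then the intrinsics apply), "R" (3x3) and "t" (3): a world point X has camera coordinates R X + t. Camera axes: x right, y down, z forward; pixel columns grow to the right and rows downward; lengths in m; the calibration is good to about 2 mm. A picture is of the moment at which its call begins.
- arm.sign_off(): hands the job in, once; it reports no verdict.
The state is a dict: "clock": time; "joints": joint angles; "dq": joint speeds; "joint_efforts": joint torques, N m; "position": TCP position; "ee_rot": TCP orientation; "force": force on the tool from outside, world axes, zero at the start; "ft_torque": the same for the moment, N m; "width": opening from 0.0 (shut) to 1.0 (fully open).
Only numpy, scipy, OpenCV 4.12 (cv2) and the standard library are available. Lean on these libraries where they do the work, as an engineer would, in place of code of your own. Each camera call takes 0.05 s, during which the arm holds its last target. There are 200 camera calls.

### The job

Fit the long flat copper link that lies on the grey panel onto the two studded insulators. It is too thin to be picked up from the panel: touch down on it slowly and slide it with light pressure, so as not to mark the paint, over the panel's edge on the robot's right until one end sticks out well beyond it, and take it there by its two long sides. Lower it gently over the studs, without forcing or dropping it, until it lies flat on both insulators with both holes on, let go of it, and leave the other things where they are.

Things in the scene. Friction and masses are not known exactly. Their poses are not given: they have to be found in the camera images.
- link_mid (a point): centre, half-way up, of the long copper link: a flat strip 180 x 30 mm, 2 mm thick, about 0.1 kg, with a 10 mm hole 75 mm from the centre at either end (a 70 mm strip with one hole lies apart on the bench). Its x axis runs across the strip, y along it, z up. At the start it lies flat on the panel, its -y end pointing roughly to the panel's right-hand edge.
- hole_right (a point): centre of the link's hole at its -y end, at the underside of the strip; the strip ends 15 mm beyond it. Same axes as link_mid
- hole_left (a point): centre of the link's hole at its +y end, at the underside of the strip; the strip ends 15 mm beyond it. Same axes as link_mid
- panel: grey painted panel, 340 mm (x) by 520 mm (y), a 4 mm sheet on two wooden battens, upper face 50 mm above the bench; it gives 0.5 mm under 10 N. Origin under its centre at bench height; x away from the robot, y to its left. Its right-hand edge (y = -260 mm) is free, open space below, the battens 67 mm further in. Over 12 N, even for a moment at touch-down, marks the paint; 3 to 8 N slide copper.
- stud_far (a point): foot of the stud farther from the robot: middle of the flat top of its insulator, where the link's underside comes to lie. The insulators are grey drums 26 mm across and 42 mm high, 150 mm apart, free space between; out of each rises a steel stud 8 mm thick, 20 mm high, its last 4 mm tapered. x points from the near stud to the far one, z up.
- stud_near (a point): the same for the stud nearer the robot. Either hole of the link may go on either stud.
- posts: the two insulators with studs on their foot strip (3 mm thick, 25 mm wide), one fixed thing, not to be hit with over 25 N; origin midway between them on the panel's upper face, x towards the far stud. Farther left on the panel stand six black switches 26 mm high (panel y = 232 mm); a wooden strip 18 mm high runs along its far side (panel x = 148 mm).
- spare_drum: spare insulator without a stud, a loose grey drum 26 mm across and 40 mm high standing on the panel's near right part; origin under its centre. Leave it alone.
- pliers: loose wire pliers with red grips, 140 mm long, 60 mm wide and 14 mm high, lying on the bench to the right; origin under the pivot, x towards the jaws. Leave them alone.
- screwdriver: loose screwdriver lying on the bench to the right and far; leave it alone.
- short_link: short copper strip, 70 x 30 x 2 mm with one hole, lying on the bench to the right; leave it alone.
Not all that is in view belongs to the job. Of the things that look like the part that bears link_mid, the middle-sized one is meant.

How it is judged:
By the outcome, as a careful person would: the job done as asked, in the order asked, and still so for the second after the job is handed in, with the robot touching nothing.
It also fails if it takes over 61 s, if anything falls off the work surface, if the arm or the gripper's body presses on something with over 40 N, if the wrist force passes 120 N, or if a joint passes its speed limit or range.

## Working session

There is one attempt and no reset: what is moved stays moved. The work goes in short steps, Python scripts to look and compute and a tool call to move; the robot and the scene stay as the last step left them, time stands still between calls to the robot, and variables do not carry over. Pictures are saved under pics/ and viewed, about 8 in all and at most 12, crops included, and the job is handed in when it is done.

Besides the shell and the picture viewer there is one more tool, called after ">>>" as name(argument=value, ...), one argument or row to a line, values as JSON. jog_arm: Moves the arm, as the interface text tells. Scaled input: -1 to 1 covers 0.3 m each way for a shift and 2 pi rad each way for a turn. Its arguments: {"type":"object","properties":{"commands":{"type":"string"},"force":{"type":"number"}},"required":["commands"]}

```bash
mkdir -p pics; ls; cat > h.py <<'E'
import numpy as np, cv2
from cell import status, viewer, arm
def grab(n):
    d=viewer.get_image(n); return d
def world(d,uv):  # per-pixel depth -> world
    K=d['camera_matrix'];out=[]
    for u,v in np.atleast_2d(uv):
        z=d['z_map'][int(round(v)),int(round(u))]
        s=ray(d,u,v); out.append(d['R'].T@(s*z-d['t']))
    return np.array(out)
def ray(d,u,v):
    K=d['camera_matrix']
    return np.append(cv2.undistortPoints(np.array([[[u,v]]],float),K,np.array([d['k1'],0,0,0.]))[0,0],1)
def plane(d,uv,z):
    out=[]
    C=-d['R'].T@d['t']
    for u,v in np.atleast_2d(uv):
        r=d['R'].T@ray(d,u,v); out.append(C+r*(z-C[2])/r[2])
    return np.array(out)
def proj(d,X):
    X=np.atleast_2d(X)
    return cv2.projectPoints(X.astype(float),cv2.Rodrigues(d['R'])[0],d['t'],d['camera_matrix'],np.array([d['k1'],0,0,0.]))[0][:,0]
def cloud(d):
    h,w=d['z_map'].shape
    u,v=np.meshgrid(np.arange(w,dtype=float),np.arange(h,dtype=float))
    p=cv2.undistortPoints(np.stack([u.ravel(),v.ravel()],1)[:,None],d['camera_matrix'],np.array([d['k1'],0,0,0.]))[:,0]
    P=np.c_[p,np.ones(len(p))]*d['z_map'].ravel()[:,None]
    return ((P-d['t'])@d['R']).reshape(h,w,3)
def st():
    s=status.observe();
    for k in ('clock','position','ee_rot','force','ft_torque','width','joints'): print(k,np.round(s[k],4))
E
python3 - <<'E'
from h import *
st()
import pickle
for n in('top','side'):
    d=grab(n); pickle.dump(d,open(n+'.pkl','wb'))
    print(n,d['camera_matrix'].tolist(),d['k1'],(-d['R'].T@d['t']).round(3),d['R'].round(3).tolist())
    cv2.imwrite(f'pics/{n}0.png',cv2.resize(d['pixels'][:,:,::-1],(768,576),interpolation=cv2.INTER_CUBIC))
E
```

```text
pics
clock 0.0
position [ 0.1867 -0.5959  0.226 ]
ee_rot [-2.5314e+00  1.8593e+00  2.2000e-03]
force [ 0.2556 -0.7533  0.429 ]
ft_torque [ 0.0248 -0.0262  0.0217]
width 0.9967
joints [ 1.1644  0.4352  0.0249  1.5741 -0.0115  1.134  -0.0751]
top [[399.87068250371203, 0.0, 259.26476871663675], [0.0, 399.87068250371203, 190.70246500238198], [0.0, 0.0, 1.0]] -0.043664622275171344 [ 0.288 -0.075  1.226] [[0.024, -1.0, 0.002], [-0.986, -0.024, -0.166], [0.166, 0.002, -0.986]]
side [[352.2302544463747, 0.0, 256.916174604895], [0.0, 352.2302544463747, 193.85576390699248], [0.0, 0.0, 1.0]] 0.013423029430704152 [0.174 0.606 0.78 ] [[-0.908, -0.418, -0.019], [-0.28, 0.641, -0.715], [0.311, -0.644, -0.699]]
```

View pics/top0.png

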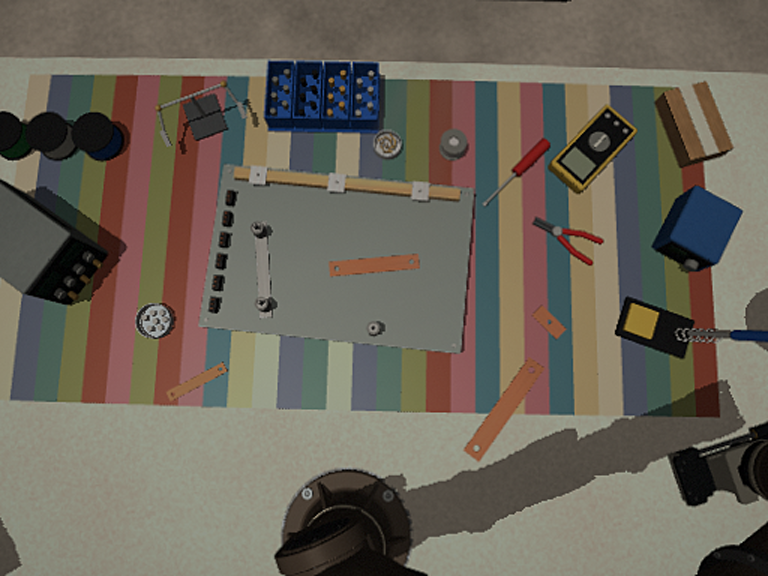

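View pics/side0.png

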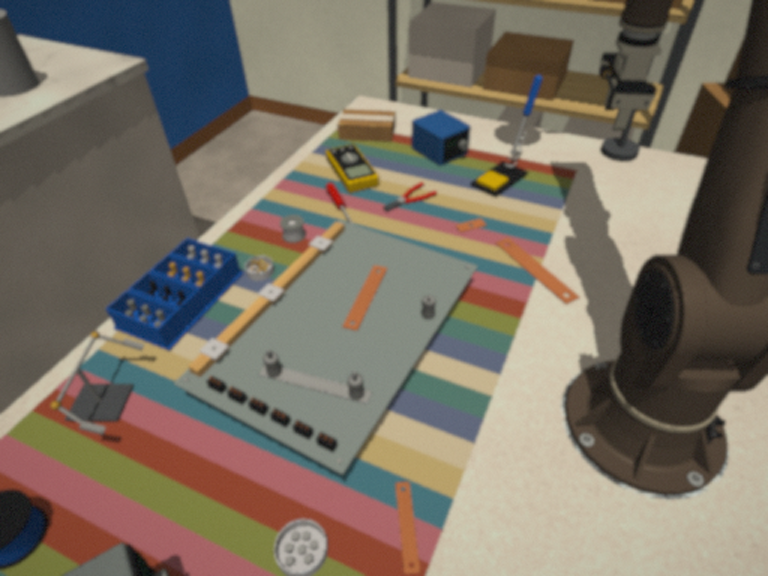

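The top view (768-wide) shows the link on the panel at about (375,265), the studs at (260,228) and (264,303), the spare drum at (375,328), and the panel's right edge running from (473,190) to (462,352). The side view agrees with this. Next I'll measure these positions.

```bash
cat > m.py <<'E'
from h import *
def copper(d,lo,hi,zr=None):
    im=d['pixels']; hsv=cv2.cvtColor(im,cv2.COLOR_RGB2HSV)
    return ((hsv[...,0]<16)&(hsv[...,1]>70)&(hsv[...,2]>60)).astype(np.uint8)
def strips(d,z):
    m=copper(d,0,0); n,l,s,c=cv2.connectedComponentsWithStats(m)
    for i in range(1,n):
        if s[i,4]<60: continue
        cs=cv2.findContours((l==i).astype(np.uint8),cv2.RETR_EXTERNAL,cv2.CHAIN_APPROX_NONE)[0][0][:,0]
        P=plane(d,cs,z)[:,:2]
        (cx,cy),(w,h),a=cv2.minAreaRect((P*1000).astype(np.float32))
        yield i,c[i],(cx,cy),(w,h),a,P,(l==i)
E
python3 - <<'E'
from m import *
import pickle
for n in('top','side'):
    d=pickle.load(open(n+'.pkl','rb')); C=cloud(d)
    for i,c,xy,wh,a,P,msk in strips(d,.052):
        print(n,c.round(1),np.round(xy,1),np.round(wh,1),round(a,1),'depth med',np.median(C[msk],0).round(4))
    # panel: plane z~.05
    hsv=cv2.cvtColor(d['pixels'],cv2.COLOR_RGB2HSV)
    X=C; pm=(abs(C[...,2]-.05)<.008)&(C[...,0]>.2)&(C[...,0]<.75)&(C[...,1]>-.4)&(C[...,1]<.4)
    pm=pm.astype(np.uint8); nn,l,s,c=cv2.connectedComponentsWithStats(pm);k=1+np.argmax(s[1:,4])
    print('panel z',np.median(C[l==k],0).round(4))
    Q=C[l==k][:,:2]*1000; r=cv2.minAreaRect(Q.astype(np.float32)); print('panel rect',r, cv2.boxPoints(r).round(1).tolist())
    # raised things
    rm=((C[...,2]>.078)&(C[...,2]<.125)&(C[...,0]>.2)&(C[...,0]<.72)&(C[...,1]>-.35)&(C[...,1]<.35)).astype(np.uint8)
    nn,l,s,c=cv2.connectedComponentsWithStats(rm)
    for j in range(1,nn):
        if s[j,4]>8:
            q=C[l==j]; print('raised',c[j].round(1),s[j,4],q.mean(0).round(4),np.percentile(q[:,2],[5,25,50,75,95]).round(4))
E
python3 - <<'E'
import cv2,pickle
a=[pickle.load(open(f'{n}.pkl','rb'))['pixels'][:,:,::-1] for n in('top','side')]
# crops: top posts, side posts
A=cv2.resize(a[0][140:215,150:290],None,fx=5,fy=5,interpolation=cv2.INTER_NEAREST)
B=cv2.resize(a[1][170:270,165:310],None,fx=2.75,fy=2.75,interpolation=cv2.INTER_NEAREST)
cv2.imwrite('pics/c0.png',A)
E
```

```text
top [ 78.5 172.3] [586.4 476.2] [688.   96.1] 0.1 depth med [5.080e-01 5.025e-01 2.000e-04]
top [127.6  56.4] [905.8 355.7] [45.  50.6] 0.8 depth med [9.376e-01 3.771e-01 1.000e-04]
top [299.4  85.3] [ 814.7 -194.6] [236.2  94. ] 0.6 depth med [ 8.589e-01 -1.904e-01  3.000e-04]
top [350.  198.1] [ 535.7 -359.1] [162.4 789.9] 81.3 depth med [ 0.424  -0.3661  0.0013]
top [474.7  77.4] [ 868.8 -748.8] [158.4  33. ] 17.9 depth med [ 0.868  -0.7501  0.0498]
top [456.   82.2] [ 851.1 -686.6] [162.2  35.4] 17.3 depth med [ 0.8502 -0.6889  0.0494]
top [124.4 181.2] [561.2 310.3] [637.5 140. ] 0.0 depth med [5.145e-01 3.541e-01 3.000e-04]
top [461.8 117.2] [ 732.2 -697.2] [62.5 48.4] 1.4 depth med [ 7.529e-01 -7.248e-01  3.000e-04]
top [388.6 156.4] [ 601.2 -461.8] [85.2 16.4] 74.7 depth med [ 0.6124 -0.4754  0.0119]
top [382.9 167. ] [ 567.  -442.6] [86.8 16.6] 51.5 depth med [ 0.5735 -0.4548  0.0111]
top [248.9 176.2] [528.9 -40. ] [ 31.2 179.8] 6.8 depth med [ 0.5288 -0.0402  0.0515]
top [314.2 188.4] [ 499.4 -233.5] [63.6 14.9] 0.0 depth med [ 0.5004 -0.2425  0.0006]
top [467.5 198.9] [ 4
[... 2650 characters left out ...]
73.4 depth med [-0.1021  0.0354  0.0133]
side [ 54.9 353.5] [674.9 523.7] [369.7  65. ] 3.2 depth med [7.168e-01 5.120e-01 3.000e-04]
panel z [0.5243 0.0897 0.0501]
panel rect ((546.4136962890625, 33.01820373535156), (523.6378173828125, 341.04180908203125), 85.33888244628906) [[355.20001220703125, -214.10000610351562], [695.0999755859375, -241.8000030517578], [737.5999755859375, 280.1000061035156], [397.70001220703125, 307.79998779296875]]
raised [285.  200.4] 73 [ 0.3999 -0.0387  0.088 ] [0.0812 0.0864 0.089  0.0901 0.092 ]
raised [179.9 238.8] 104 [0.5878 0.1943 0.0924] [0.0813 0.0883 0.092  0.0936 0.109 ]
raised [236.1 253.5] 110 [0.4398 0.1776 0.0928] [0.082  0.09   0.0918 0.0934 0.1086]
```

View pics/c0.png

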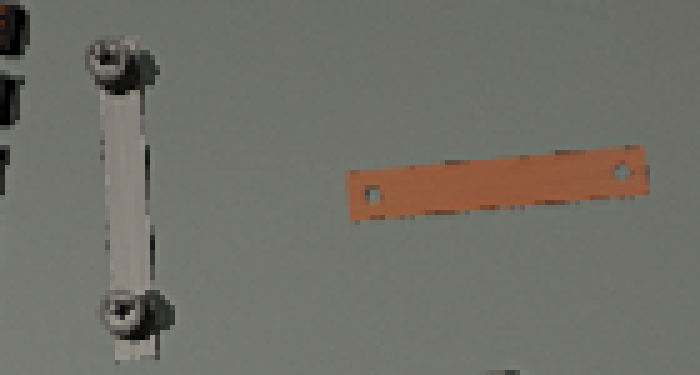

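Both cameras agree: link centre at about (0.5287, -0.039) with yaw about +6.7°, top face near z 0.052. The studs are 149 mm apart at yaw about 6.6°, drum tops about z 0.092. The panel edge is about 103 mm ahead of the link's right end. I'm moving above the link with the jaws shut and tool x across the strip.

>>> jog_arm(
  commands="1 0.0563 0.0978 0 0 0 0.01103;1 0.0563 0.0978 0 0 0 0.01103;1 0.0563 0.0978 0 0 0 0.01103;1 0.0563 0.0978 0 0 0 0.01103;1 0.0563 0.0978 0 0 0 0.01103",
  force=40,
)

```text
clock: 0.6
position: [0.2718, -0.4482, 0.2264]
ee_rot: [-2.816, 1.391, 0.001]
force: [0.6, -0.0, -0.2]
width: 0.617
```

>>> jog_arm(
  commands="1 0.0563 0.0978 0 0 0 0.01103;1 0.0563 0.0978 0 0 0 0.01103;1 0.0563 0.0978 0 0 0 0.01103;1 0.0563 0.0978 0 0 0 0.01103;1 0.0563 0.0978 0 0 0 0.01103",
)

```text
clock: 1.1
position: [0.3561, -0.3016, 0.2266]
ee_rot: [3.014, -0.885, -0.001]
force: [0.4, -0.0, -0.0]
width: 0.176
```

```bash
python3 -c "
from h import *
st()"
```

```text
clock 1.1
position [ 0.3561 -0.3016  0.2266]
ee_rot [ 3.0143e+00 -8.8510e-01 -5.0000e-04]
force [ 0.4391 -0.0279 -0.0398]
ft_torque [-0.0892 -0.033   0.0467]
width 0.1759
joints [ 0.8189  0.1968 -0.2698  1.9249  0.0611  1.0279 -0.0487]
```

>>> jog_arm(
  commands="1 0.0563 0.0978 0 0 0 0.01103;1 0.0563 0.0978 0 0 0 0.01103;1 0.0563 0.0978 0 0 0 0.01103;1 0.0563 0.0978 0 0 0 0.01103;1 0.0563 0.0978 0 0 0 0.01103",
)

```text
clock: 1.6
position: [0.4405, -0.1551, 0.2266]
ee_rot: [3.122, -0.353, -0.001]
force: [0.1, 0.1, 0.1]
width: 0.004
```

>>> jog_arm(
  commands="1 0.0563 0.0978 0 0 0 0.01103;1 0.0563 0.0978 0 0 0 0.01103;1 0.0563 0.0978 0 0 0 0.01103;1 0.0563 0.0978 0 0 0 0.01103;1 0.0563 0.0978 0 0 0 0.01103",
)

```text
clock: 2.1
position: [0.5251, -0.0085, 0.2265]
ee_rot: [3.136, 0.191, -0.001]
force: [0.5, -0.4, 0.1]
width: 0.003
```

>>> jog_arm(
  commands="1 0 0 -0.09 0 0 0;1 0 0 -0.09 0 0 0;1 0 0 -0.09 0 0 0;1 0 0 -0.09 0 0 0;1 0 0 -0.09 0 0 0",
)

```text
clock: 2.6
position: [0.5244, -0.0097, 0.0904]
ee_rot: [-3.136, -0.187, 0.001]
force: [1.1, -0.7, -0.8]
width: 0.004
```

```bash
python3 -c "
from h import *
st()"
```

```text
clock 2.6
position [ 0.5244 -0.0097  0.0904]
ee_rot [-3.136e+00 -1.867e-01  8.000e-04]
force [ 1.0802 -0.7374 -0.7719]
ft_torque [-0.0984 -0.11   -0.0259]
width 0.0039
joints [ 0.2877  0.4874 -0.4987  1.9393  0.3196  0.7931 -0.2701]
```

>>> jog_arm(
  commands="1 0 0 -0.03 0 0 0;1 0 0 -0.03 0 0 0;1 0 0 -0.03 0 0 0;1 0 0 -0.01 0 0 0;1 0 0 0 0 0 0",
)

```text
clock: 3.1
position: [0.5249, -0.0096, 0.0619]
ee_rot: [3.136, 0.187, 0.0]
force: [-0.3, -0.3, 0.1]
width: 0.002
```

```bash
python3 -c "
from h import *
st()"
```

```text
clock 3.1
position [ 0.5249 -0.0096  0.0619]
ee_rot [3.136e+00 1.868e-01 4.000e-04]
force [-0.2823 -0.2657  0.1271]
ft_torque [-0.0078 -0.0881  0.0308]
width 0.0022
joints [ 0.2684  0.5271 -0.4767  1.963   0.3525  0.7326 -0.2993]
```

>>> jog_arm(
  commands="1 0 0 -0.005 0 0 0;1 0 0 -0.005 0 0 0;1 0 0 -0.004 0 0 0;1 0 0 -0.003 0 0 0;1 0 0 -0.001 0 0 0",
)

```text
clock: 3.6
position: [0.5247, -0.0096, 0.0563]
ee_rot: [3.136, 0.187, 0.0]
force: [0.3, -0.3, -0.4]
width: 0.003
```

>>> jog_arm(
  commands="1 0 0 -0.001 0 0 0;1 0 0 -0.001 0 0 0;1 0 0 -0.001 0 0 0;1 0 0 -0.0005 0 0 0;1 0 0 0 0 0 0",
)

```text
clock: 4.1
position: [0.5247, -0.0096, 0.0553]
ee_rot: [3.136, 0.187, -0.0]
force: [-0.4, -0.0, 0.4]
width: 0.003
```

>>> jog_arm(
  commands="1 0 0 -0.001 0 0 0;1 0 0 -0.001 0 0 0;1 0 0 -0.001 0 0 0;1 0 0 -0.0005 0 0 0;1 0 0 0 0 0 0",
)

```text
clock: 4.6
position: [0.5247, -0.0096, 0.0542]
ee_rot: [-3.136, -0.187, 0.0]
force: [-0.1, -0.2, 0.4]
width: 0.005
```

>>> jog_arm(
  commands="1 0 0 -0.0007 0 0 0;1 0 0 -0.0007 0 0 0;1 0 0 -0.0007 0 0 0;1 0 0 -0.0007 0 0 0;1 0 0 0 0 0 0",
)

```text
clock: 5.1
position: [0.5247, -0.0096, 0.0534]
ee_rot: [3.136, 0.187, 0.0]
force: [0.3, 0.5, -0.0]
width: 0.006
```

>>> jog_arm(
  commands="1 0 0 -0.0005 0 0 0;1 0 0 -0.0005 0 0 0;1 0 0 -0.0005 0 0 0;1 0 0 -0.0005 0 0 0;1 0 0 0 0 0 0",
)

```text
clock: 5.6
position: [0.5247, -0.0096, 0.0528]
ee_rot: [-3.136, -0.187, 0.0]
force: [0.1, 0.4, 0.5]
width: 0.004
```

>>> jog_arm(
  commands="1 0 0 -0.0005 0 0 0;1 0 0 -0.0005 0 0 0;1 0 0 -0.0005 0 0 0;1 0 0 -0.0005 0 0 0;1 0 0 0 0 0 0",
)

```text
clock: 6.1
position: [0.5248, -0.0096, 0.0523]
ee_rot: [3.136, 0.187, 0.0]
force: [-0.4, -0.6, 1.1]
width: 0.005
```

>>> jog_arm(
  commands="1 0 0 -0.0005 0 0 0;1 0 0 -0.0005 0 0 0;1 0 0 -0.0005 0 0 0;1 0 0 0 0 0 0;1 0 0 0 0 0 0",
)

```text
clock: 6.6
position: [0.5248, -0.0096, 0.052]
ee_rot: [3.136, 0.187, 0.0]
force: [-1.9, 0.4, 5.6]
width: 0.007
```

Contact reads about 5.6 N at z = 0.052, the expected height. I'm starting the slide.

>>> jog_arm(
  commands="1 0.0006 -0.005 0 0 0 0;1 0.0012 -0.01 0 0 0 0;1 0.0012 -0.01 0 0 0 0;1 0.0012 -0.01 0 0 0 0;1 0.0012 -0.01 0 0 0 0",
)

```text
clock: 7.1
position: [0.5268, -0.0231, 0.052]
ee_rot: [-3.136, -0.187, -0.001]
force: [-0.1, 0.7, 5.2]
width: 0.003
```

```bash
cat > look.py <<'E'
from m import *
import sys,pickle
z=float(sys.argv[1])
for n in('top','side'):
    d=grab(n); pickle.dump(d,open(n+'.pkl','wb'))
    C=cloud(d)
    for i,c,xy,wh,a,P,msk in strips(d,z):
        if max(wh)<195 and 20<min(wh)<45 and .4<xy[0]/1000<.68 and -.35<xy[1]/1000<.3: print(n,c.round(1),np.round(xy,1),np.round(wh,1),round(a,2), 'ymin,max',(P[:,1].min()*1000).round(1),(P[:,1].max()*1000).round(1))
st()
E
python3 look.py .052
```

```text
top [227.2 128.4] [675.5  23.1] [33.8 66.7] 25.22 ymin,max -4.7 59.1
top [256.8 131.2] [669.1 -60.6] [82.  26.4] 29.14 ymin,max -85.7 -29.1
top [217.8 146.6] [609.7  51.2] [71.5 33.7] 20.51 ymin,max 41.6 78.7
side [239.2 206.6] [525.9 -13.8] [ 31.5 105.5] 5.99 ymin,max -67.3 38.9
clock 7.2
position [ 0.5269 -0.0237  0.052 ]
ee_rot [3.1359e+00 1.8580e-01 1.4000e-03]
force [-0.4068  1.2307  5.9125]
ft_torque [ 0.0161 -0.1728  0.0192]
width 0.0024
joints [ 0.2872  0.5438 -0.4675  1.9652  0.3645  0.714  -0.2828]
```

The link's tail moved from about y = +52 to +39 mm, so it is sliding with the finger. Continuing.

>>> jog_arm(
  commands="1 0.0018 -0.015 0 0 0 0;1 0.0018 -0.015 0 0 0 0;1 0.0018 -0.015 0 0 0 0;1 0.0018 -0.015 0 0 0 0;1 0.0018 -0.015 0 0 0 0",
)

```text
clock: 7.7
position: [0.5295, -0.0457, 0.052]
ee_rot: [-3.136, -0.187, -0.002]
force: [-0.0, 1.9, 5.3]
width: 0.005
```

>>> jog_arm(
  commands="1 0.0018 -0.015 0 0 0 0;1 0.0018 -0.015 0 0 0 0;1 0.0018 -0.015 0 0 0 0;1 0.0018 -0.015 0 0 0 0;1 0.0018 -0.015 0 0 0 0",
)

```text
clock: 8.2
position: [0.5322, -0.0682, 0.052]
ee_rot: [-3.136, -0.187, -0.001]
force: [-0.9, 1.2, 5.5]
width: 0.003
```

```bash
python3 look.py .052 | grep -v joints
```

```text
top [241.9 145.6] [621.5 -13.2] [23.8 77.2] 78.89 ymin,max -28.0 -3.6
side [244.4 195.6] [531.8 -61.2] [ 32.2 110.9] 7.09 ymin,max -117.5 -5.9
clock 8.3
position [ 0.5323 -0.0691  0.052 ]
ee_rot [3.1356e+00 1.8520e-01 1.4000e-03]
force [ 0.2772 -0.9194  6.3287]
ft_torque [-0.234  -0.1819 -0.0054]
width 0.0067
```

>>> jog_arm(
  commands="1 0.0018 -0.015 0 0 0 0;1 0.0018 -0.015 0 0 0 0;1 0.0018 -0.015 0 0 0 0;1 0.0018 -0.015 0 0 0 0;1 0.0018 -0.015 0 0 0 0",
)

```text
clock: 8.8
position: [0.5349, -0.0907, 0.052]
ee_rot: [-3.136, -0.187, -0.001]
force: [0.7, 1.6, 5.9]
width: 0.011
```

>>> jog_arm(
  commands="1 0.0018 -0.015 0 0 0 0;1 0.0018 -0.015 0 0 0 0;1 0.0018 -0.015 0 0 0 0;1 0.0018 -0.015 0 0 0 0;1 0.0018 -0.015 0 0 0 0",
)

```text
clock: 9.3
position: [0.5376, -0.1132, 0.052]
ee_rot: [-3.136, -0.187, -0.001]
force: [-0.5, 2.6, 6.4]
width: 0.005
```

>>> jog_arm(
  commands="1 0.0018 -0.015 0 0 0 0;1 0.0018 -0.015 0 0 0 0;1 0.0018 -0.015 0 0 0 0;1 0.0018 -0.015 0 0 0 0;1 0.0018 -0.015 0 0 0 0",
)

```text
clock: 9.8
position: [0.5402, -0.1357, 0.052]
ee_rot: [-3.136, -0.187, -0.001]
force: [-0.5, 2.6, 6.3]
width: 0.006
```

```bash
python3 look.py .052 | grep -v joints
python3 - <<'E'
import cv2,pickle
a=[pickle.load(open(f'{n}.pkl','rb'))['pixels'][:,:,::-1] for n in('top','side')]
A=cv2.resize(a[1][100:260,160:360],None,fx=4,fy=3.6,interpolation=cv2.INTER_CUBIC)
cv2.imwrite('pics/c1.png',A)
E
```

```text
top [315.8 131.9] [ 666.3 -240.9] [70.2 24.7] 15.48 ymin,max -256.3 -219.6
top [274.1 136.2] [ 655.3 -113.5] [47.3 20.4] 11.81 ymin,max -125.2 -103.4
top [265.8 174.4] [536.8 -89.4] [30.6 27. ] 1.38 ymin,max -103.2 -75.7
side [252.3 180.2] [ 540.4 -132.6] [ 32.5 119.4] 6.05 ymin,max -193.2 -73.0
clock 9.9
position [ 0.5403 -0.1367  0.052 ]
ee_rot [3.1355e+00 1.8530e-01 1.3000e-03]
force [ 0.4924 -0.2464  7.0424]
ft_torque [-0.1792 -0.1323 -0.0119]
width 0.0031
```

View pics/c1.png

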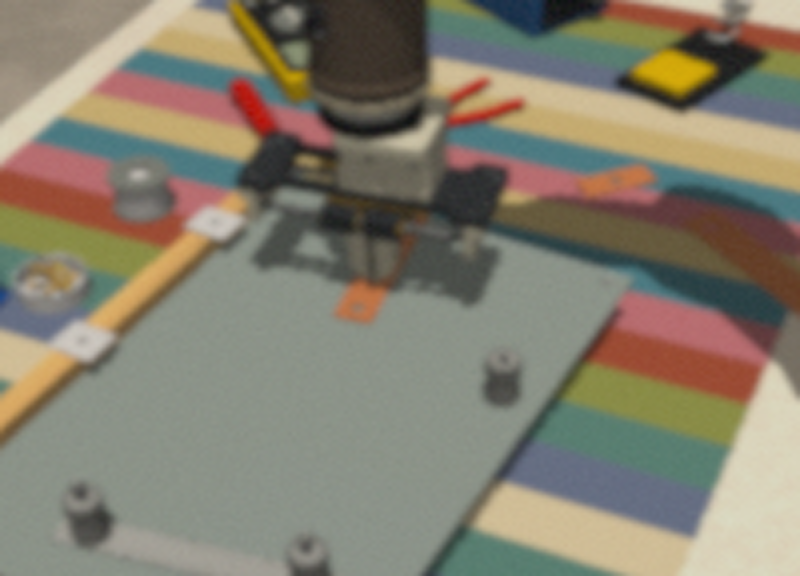

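The crop shows the link following the fingers, with its tail end and hole at about (360,305). The drum and posts are undisturbed. Force is creeping towards 7 N, so I'm easing up 0.15 mm and sliding the last ~48 mm.

>>> jog_arm(
  commands="1 0.0019 -0.0159 0.0003 0 0 0;1 0.0019 -0.0159 0.0002 0 0 0;1 0.0019 -0.0159 0 0 0 0;1 0.0019 -0.0159 0 0 0 0;1 0.0019 -0.0159 0 0 0 0",
)

```text
clock: 10.4
position: [0.5429, -0.1598, 0.052]
ee_rot: [-3.136, -0.187, -0.001]
force: [-1.1, 2.7, 6.0]
width: 0.009
```

>>> jog_arm(
  commands="1 0.0019 -0.0159 0 0 0 0;1 0.0019 -0.0159 0 0 0 0;1 0.0019 -0.0159 0 0 0 0;1 0.0019 -0.0159 0 0 0 0;1 0.0 -0.0 0 0 0 0",
)

```text
clock: 10.9
position: [0.5452, -0.18, 0.052]
ee_rot: [3.135, 0.185, 0.001]
force: [0.5, -0.5, 5.6]
width: 0.009
```

```bash
python3 look.py .052 | grep -v joints
```

```text
top [338.3 133.1] [ 665.4 -309.2] [63.2 23.7] 10.41 ymin,max -323.6 -293.4
top [281.  173.2] [ 541.  -135.8] [30.7 30.1] 1.4 ymin,max -151.0 -120.6
side [257.  170.9] [ 546.1 -177.9] [ 33.2 124.2] 7.06 ymin,max -241.0 -115.6
clock 11.0
position [ 0.5452 -0.1799  0.052 ]
ee_rot [3.1351e+00 1.8500e-01 8.0000e-04]
force [-0.492  -0.3471  5.401 ]
ft_torque [-0.3091 -0.1378 -0.0102]
width 0.0067
```

>>> jog_arm(
  commands="1 0 0 0.001 0 0 0;1 0 0 0.003 0 0 0;1 0 0 0.03 0 0 0;0 0 0 0.1 0 0 0;0 0 0 0.1 0 0 0",
)

```text
clock: 11.5
position: [0.5441, -0.1782, 0.1226]
ee_rot: [-3.135, -0.187, 0.003]
force: [0.6, 0.0, 0.4]
width: 0.134
```

>>> jog_arm(
  commands="-0.3 0 0.1 0.05 0 0 0;-0.3 0 0.1 0 0 0 0;-0.3 0 0.1 0 0 0 0;-0.3 0 0.1 0 0 0 0;-0.3 0 0 0 0 0 0",
)

```text
clock: 12.0
position: [0.5448, -0.0531, 0.138]
ee_rot: [-3.133, -0.197, -0.001]
force: [-0.1, 0.5, 0.4]
width: 0.563
```

```bash
python3 look.py .052 | grep -v joints
python3 - <<'E'
import cv2,pickle
a=[pickle.load(open(f'{n}.pkl','rb'))['pixels'][:,:,::-1] for n in('top','side')]
A=cv2.resize(a[0][110:240,240:400],None,fx=4,fy=4,interpolation=cv2.INTER_CUBIC)
cv2.imwrite('pics/c2.png',A)
E
```

```text
top [317.9 169.8] [ 552.3 -246.5] [ 33.9 106.5] 5.09 ymin,max -298.4 -192.8
side [256.8 170.1] [ 543.8 -167.8] [ 32.2 103.5] 7.15 ymin,max -218.7 -115.6
clock 12.1
position [ 0.5448 -0.058   0.1374]
ee_rot [ 3.1356e+00  1.8960e-01 -4.0000e-04]
force [ 1.2506 -0.4214  0.2175]
ft_torque [-0.1037 -0.1324  0.0622]
width 0.6321
```

View pics/c2.png

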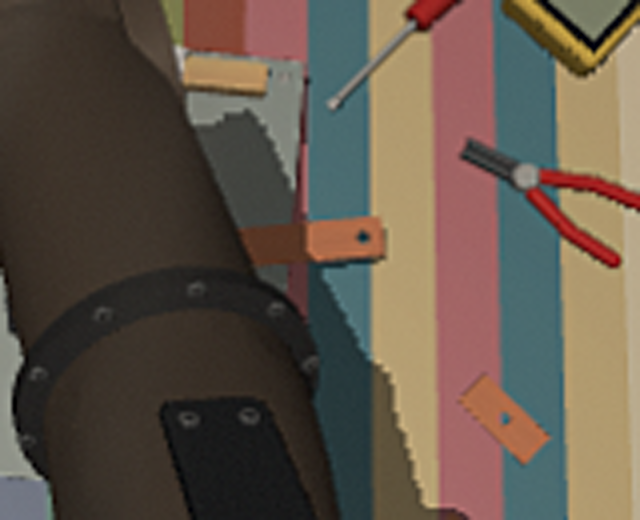

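The link now sticks out about 68 mm: end at crop (383,240), panel edge at about (306,240). The screwdriver tip and pliers are well clear. I'm moving the jaws over the protruding part, 43 mm from the end.

>>> jog_arm(
  commands="-0.3 0.0063 -0.13 0 0 0 0;-0.3 0.0063 -0.13 0 0 0 0;-0.3 0.0063 -0.13 0 0 0 0;-0.3 0.0063 -0.13 0 0 0 0;-0.3 0.0063 -0.13 0 0 0 0",
)

```text
clock: 12.6
position: [0.5535, -0.257, 0.1371]
ee_rot: [3.136, 0.183, -0.001]
force: [1.8, 0.2, -0.9]
width: 0.651
```

>>> jog_arm(
  commands="-0.3 0 0 -0.05 0 0 0;-0.3 0 0 -0.05 0 0 0;-0.3 0 0 -0.05 0 0 0;-0.3 0 0 -0.05 0 0 0;-0.3 0 0 0 0 0 0",
)

```text
clock: 13.1
position: [0.5529, -0.252, 0.0745]
ee_rot: [-3.134, -0.19, 0.006]
force: [-0.3, 0.6, 1.5]
width: 0.653
```

```bash
python3 look.py .052 | grep -v joints
python3 - <<'E'
import cv2,pickle
a=[pickle.load(open(f'{n}.pkl','rb'))['pixels'][:,:,::-1] for n in('top','side')]
A=cv2.resize(a[1][100:200,210:330],None,fx=5,fy=5,interpolation=cv2.INTER_CUBIC)
cv2.imwrite('pics/c3.png',A)
E
```

```text
top [295.8 171.8] [ 544.7 -179.7] [ 33.6 119.2] 6.98 ymin,max -238.0 -120.6
clock 13.2
position [ 0.5544 -0.2526  0.0768]
ee_rot [-3.1353e+00 -1.8890e-01  1.1000e-03]
force [ 0.7132 -0.2097 -0.0284]
ft_torque [-0.0033 -0.0792 -0.0103]
width 0.6522
```

View pics/c3.png

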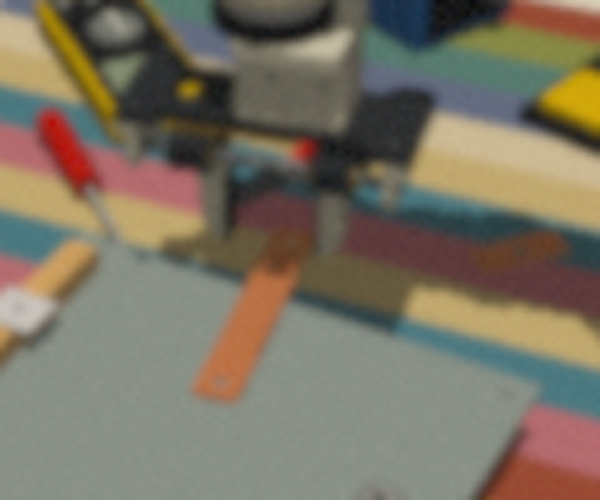

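The fingers straddle the strip beyond the edge. I'm descending to put the grasp point at strip height.

>>> jog_arm(
  commands="-0.3 0 -0.01 -0.04 0 0 0;-0.3 0 0 -0.04 0 0 0;-0.3 0 0 -0.04 0 0 0;-0.3 0 0 -0.027 0 0 0;-0.3 0 0 0 0 0 0",
)

```text
clock: 13.7
position: [0.5534, -0.2561, 0.0313]
ee_rot: [-3.135, -0.187, 0.004]
force: [0.4, 0.1, 0.3]
width: 0.65
```

```bash
python3 look.py .052
```

```text
top [333.7 134.7] [ 655.8 -297.4] [25.5 75. ] 85.88 ymin,max -311.8 -283.6
top [295.5 171.9] [ 546.1 -178. ] [ 33.9 115.8] 5.16 ymin,max -235.0 -120.6
clock 13.8
position [ 0.5545 -0.2564  0.0328]
ee_rot [-3.1357e+00 -1.8700e-01  3.0000e-04]
force [ 0.1893 -0.4151 -0.0061]
ft_torque [-0.0046 -0.099   0.0217]
width 0.6491
joints [ 0.6398  0.6698 -0.4358  1.7676  0.3783  0.7882  0.1356]
```

>>> jog_arm(
  commands="0 0 0 -0.0025 0 0 0;0.2 0 0 0 0 0 0;0.3 0 0 0 0 0 0;0.6 0 0 0 0 0 0;1 0 0 0 0 0 0",
  force=15,
)

```text
clock: 14.3
position: [0.5545, -0.2566, 0.0324]
ee_rot: [3.136, 0.187, 0.0]
force: [-0.9, 0.3, 0.0]
width: 0.314
```

>>> jog_arm(
  commands="1 0 0 0 0 0 0;1 0 0 0 0 0 0;1 0 0 0 0 0 0;1 0 0 0 0 0 0;1 0 0 0 0 0 0",
  force=40,
)

```text
clock: 14.8
position: [0.5545, -0.2566, 0.0323]
ee_rot: [3.136, 0.187, 0.0]
force: [-0.5, -0.4, 0.6]
width: 0.301
```

>>> jog_arm(
  commands="1 0 0 0.005 0 0 0;1 0 0 0.01 0 0 0;1 0 0 0.02 0 0 0;1 0 0 0.03 0 0 0;1 0 0 0.04 0 0 0",
)

```text
clock: 15.3
position: [0.5543, -0.2564, 0.0644]
ee_rot: [-3.136, -0.187, 0.001]
force: [0.1, 0.3, -0.7]
width: 0.304
```

>>> jog_arm(
  commands="1 0 0 0.08 0 0 0;1 0 0 0.08 0 0 0;1 0 0 0.08 0 0 0;1 0 0 0.08 0 0 0;1 0 0 0.0 0 0 0",
)

```text
clock: 15.8
position: [0.5567, -0.2569, 0.1644]
ee_rot: [3.133, 0.187, 0.01]
force: [1.1, -0.7, -0.7]
width: 0.302
```

```bash
python3 look.py .17
python3 - <<'E'
import cv2,pickle
a=[pickle.load(open(f'{n}.pkl','rb'))['pixels'][:,:,::-1] for n in('top','side')]
A=cv2.resize(a[1][60:200,200:340],None,fx=4,fy=4,interpolation=cv2.INTER_CUBIC)
cv2.imwrite('pics/c4.png',A)
E
```

```text
top [299.7 160.9] [ 550.  -180.5] [ 31.9 119.5] 7.56 ymin,max -238.0 -120.9
clock 15.9
position [ 0.5547 -0.2567  0.1608]
ee_rot [3.1351e+00 1.8660e-01 2.3000e-03]
force [ 0.1001  0.4363 -0.9734]
ft_torque [-0.0239 -0.1414 -0.0233]
width 0.3062
joints [ 0.6849  0.5237 -0.4975  1.6587  0.2828  1.0296  0.2161]
```

View pics/c4.png

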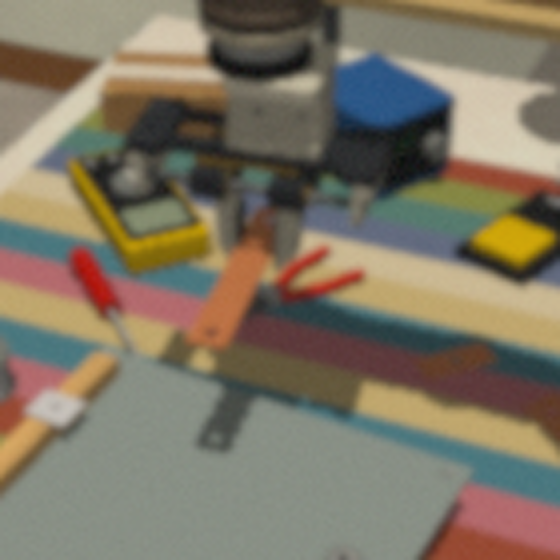

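The link is held level by its long sides. Now I'm carrying it over, turning -90° so the held end comes to the near stud, in 20 rows.

>>> jog_arm(
  commands="1 -0.0146 0.0724 0 0 0 -0.01253;1 -0.0146 0.0724 0 0 0 -0.01253;1 -0.0146 0.0724 0 0 0 -0.01253;1 -0.0146 0.0724 0 0 0 -0.01253;1 -0.0146 0.0724 0 0 0 -0.01253",
)

```text
clock: 16.4
position: [0.5314, -0.147, 0.1588]
ee_rot: [-3.111, 0.435, 0.003]
force: [-0.2, 0.5, -0.4]
width: 0.305
```

>>> jog_arm(
  commands="1 -0.0146 0.0724 0 0 0 -0.01253;1 -0.0146 0.0724 0 0 0 -0.01253;1 -0.0146 0.0724 0 0 0 -0.01253;1 -0.0146 0.0724 0 0 0 -0.01253;1 -0.0146 0.0724 0 0 0 -0.01253",
)

```text
clock: 16.9
position: [0.5095, -0.0385, 0.1589]
ee_rot: [2.966, -1.035, -0.003]
force: [-0.1, 0.5, -0.0]
width: 0.305
```

```bash
python3 -c "
from h import *
st()"
```

```text
clock 16.9
position [ 0.5095 -0.0385  0.1589]
ee_rot [ 2.9656e+00 -1.0349e+00 -2.9000e-03]
force [-0.0763  0.4788 -0.0021]
ft_torque [-0.0409  0.0198  0.0206]
width 0.3051
joints [ 0.2719  0.357  -0.3861  1.9075  0.1672  0.9101 -0.8669]
```

>>> jog_arm(
  commands="1 -0.0146 0.0724 0 0 0 -0.01253;1 -0.0146 0.0724 0 0 0 -0.01253;1 -0.0146 0.0724 0 0 0 -0.01253;1 -0.0146 0.0724 0 0 0 -0.01253;1 -0.0146 0.0724 0 0 0 -0.01253",
)

```text
clock: 17.4
position: [0.4877, 0.0699, 0.1589]
ee_rot: [2.705, -1.594, -0.002]
force: [0.0, 0.3, -0.4]
width: 0.304
```

>>> jog_arm(
  commands="1 -0.0146 0.0724 0 0 0 -0.01253;1 -0.0146 0.0724 0 0 0 -0.01253;1 -0.0146 0.0724 0 0 0 -0.01253;1 -0.0146 0.0724 0 0 0 -0.01253;1 -0.0146 0.0724 0 0 0 -0.01253",
)

```text
clock: 17.9
position: [0.4658, 0.1783, 0.1589]
ee_rot: [2.341, -2.092, -0.001]
force: [0.4, -0.4, -1.7]
width: 0.306
```

>>> jog_arm(
  commands="1 0 0 0 0 0 0;1 0 0 0 0 0 0;1 0 0 -0.02 0 0 0;1 0 0 -0.02 0 0 0;1 0 0 0 0 0 0",
)

```text
clock: 18.4
position: [0.4663, 0.1767, 0.1465]
ee_rot: [2.343, -2.09, -0.001]
force: [-0.8, -1.3, -1.3]
width: 0.302
```

```bash
python3 look.py .167
python3 - <<'E'
import cv2,pickle,numpy as np
a=[pickle.load(open(f'{n}.pkl','rb'))['pixels'][:,:,::-1] for n in('top','side')]
A=cv2.resize(a[0][110:220,130:230],(500,550),interpolation=cv2.INTER_CUBIC)
B=cv2.resize(a[1][190:290,150:270],(300*2-300,550//2*1),interpolation=cv2.INTER_CUBIC)
cv2.imwrite('pics/c5.png',np.hstack([A,np.vstack([B,np.zeros((275,300,3),np.uint8)])]))
E
```

```text
top [165.7 153.3] [560.  187.2] [83.6 30.9] 7.29 ymin,max 169.0 206.8
side [210.4 167.3] [604.6  -5.5] [ 41.1 109.3] 20.37 ymin,max -57.3 45.4
side [223.1 174.5] [556.3   6.3] [57.4 36.6] 45.14 ymin,max -23.2 34.2
side [181.1 220.8] [567.7 193.4] [67.  32.7] 7.36 ymin,max 174.4 212.7
side [235.2 233.6] [440.3 174.9] [37.  36.9] 4.75 ymin,max 155.6 193.1
clock 18.5
position [0.4667 0.1772 0.1474]
ee_rot [ 2.3444e+00 -2.0900e+00 -4.0000e-04]
force [-0.0841 -0.2386  0.0744]
ft_torque [0.0302 0.0457 0.0035]
width 0.3015
joints [-0.2353  0.3424 -0.2974  1.9538  0.1298  0.8644 -2.0571]
```

View pics/c5.png

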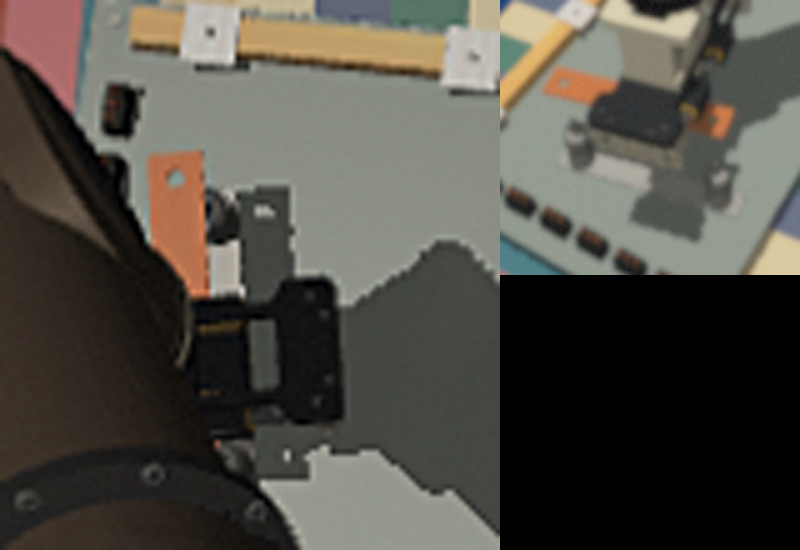

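Both views show the link above the posts, roughly aligned. Far end hole is at about (175,178) in the top crop. In the side part, the drums are visible at (575,145) and (720,185). Next I'll measure drum centres, strip tilt and hole positions.

```bash
cat > fit.py <<'E'
from m import *
import sys
s=status.observe(); p=s['position']; R=cv2.Rodrigues(np.array(s['ee_rot']))[0]
ang=np.arctan2(R[1,0],R[0,0])+np.pi/2; u=np.array([np.cos(ang),np.sin(ang)]); w=np.array([-u[1],u[0]])
print('tcp',p.round(4),'link axis deg',np.degrees(ang).round(2),'toolz',R[:,2].round(4),'F',np.round(s['force'],1))
zt=p[2]+.020
for n in('side','top'):
    ds=[grab(n) for _ in range(3)]; d=ds[0]
    d['pixels']=np.mean([x['pixels'] for x in ds],0).astype(np.uint8); zz=np.array([x['z_map'] for x in ds]); d['z_map']=np.median(zz,0)
    C=cloud(d)
    # link pixels
    lm=copper(d,0,0).astype(bool)&(abs(C[...,2]-zt)<.02)&(C[...,0]>.4)&(C[...,0]<.65)&(C[...,1]>.12)&(C[...,1]<.25)
    Q=C[lm]-np.array([p[0],p[1],0]); s_=Q[:,:2]@u; t_=Q[:,:2]@w
    for a,b in((-60,-15),(10,150)):
        k=(s_*1000>a)&(s_*1000<b)
        if k.sum()>15:
            print(n,'link part',a,k.sum(),'z med',np.median(Q[k,2]).round(4),'dz/ds',np.polyfit(s_[k],Q[k,2],1)[0].round(4),'s',(1000*np.percentile(s_[k],[0,1,99,100])).round(1),'t',(1000*np.percentile(t_[k],[1,50,99])).round(1))
    # holes: non-copper pixels enclosed by link
    m8=lm.astype(np.uint8); cs,h=cv2.findContours(m8,cv2.RETR_CCOMP,cv2.CHAIN_APPROX_NONE)
    for c,hh in zip(cs,h[0] if h is not None else []):
        if hh[3]>=0 and len(c)>=3:
            hp=c[:,0].mean(0); X=plane(d,[hp],zt)[0]; q=X[:2]-p[:2]; print(n,'hole px',hp.round(2),len(c),X.round(4),'s,t',(q@u*1000).round(1),(q@w*1000).round(1))
    # drums
    for nm,(x,y) in dict(far=(.588,.192),near=(.44,.1745),spare=(.4,-.041)).items():
        zt_=.090 if nm=='spare' else .092
        k=(np.hypot(C[...,0]-x,C[...,1]-y)<.024)&(abs(C[...,2]-zt_)<.0035)
        k8=k.astype(np.uint8)
        if k.sum()<20: print(n,nm,'few',k.sum()); continue
        vv,uu=np.nonzero(k); P=plane(d,np.c_[uu,vv],zt_)[:,:2]*1000
        (cx,cy),r=cv2.minEnclosingCircle(P.astype(np.float32)); print(n,nm,k.sum(),'encl',np.round((cx,cy,r),1),'mean',P.mean(0).round(1),'zmed',np.median(C[k][:,2]).round(4))
        k=(np.hypot(C[...,0]-x,C[...,1]-y)<.024)&(C[...,2]>.103)&(C[...,2]<.116)
        if k.sum()>1: print('    stud tip',k.sum(),C[k].mean(0).round(4), C[k][:,2].max().round(4))
E
python3 fit.py
```

```text
tcp [0.4667 0.1772 0.1474] link axis deg 6.57 toolz [-8.e-04 -5.e-04 -1.e+00] F [-0.1 -0.2  0.1]
side link part -60 119 z med 0.1677 dz/ds -0.0252 s [-41.3 -41.  -15.3 -15.2] t [-13.6   0.9  16.3]
side link part 10 237 z med 0.1645 dz/ds -0.0234 s [ 73.3  76.4 138.  138.9] t [-13.2   0.7  16.7]
side hole px [234.31 232.85] 13 [0.4402 0.1754 0.1674] s,t -26.5 1.3
side hole px [174.27 219.27] 11 [0.587  0.1958 0.1674] s,t 121.6 4.7
side far 58 encl [589.5 192.   13.3] mean [589.  193.6] zmed 0.0918
    stud tip 15 [0.5901 0.1925 0.1076] 0.1124
side near 66 encl [441.7 175.6  13.4] mean [440.3 176.5] zmed 0.0918
    stud tip 13 [0.4408 0.1757 0.1092] 0.1123
side spare 55 encl [400.1 -40.6  13.7] mean [400.5 -40.5] zmed 0.0901
top link part 10 268 z med 0.165 dz/ds -0.017 s [ 55.7  56.  137.  138. ] t [-13.7  -1.1  16.5]
top hole px [164. 145.] 12 [0.587  0.1924 0.1674] s,t 121.2 1.3
top far 34 encl [590.7 188.1  13.1] mean [590.3 185. ] zmed 0.0914
    stud tip 3 [0.5901 0.1879 0.1085] 0.1108
top near 25 encl [443.1 169.   10.6] mean [444.6 167.1] zmed 0.0915
    stud tip 3 [0.4409 0.1695 0.1071] 0.1092
top spare 60 encl [399.6 -43.6  12.4] mean [399.6 -43.2] zmed 0.09
```

>>> jog_arm(
  commands="1 0 0 -0.03 0.0002 -0.0017 0;1 0 0 -0.03 0.0002 -0.0017 0;1 0 0 -0.03 0 0 0;1 0 0 -0.03 0 0 0;1 0 0 -0.005 0 0 0",
)

```text
clock: 19.3
position: [0.4663, 0.1776, 0.1092]
ee_rot: [-2.335, 2.08, -0.021]
force: [0.2, 0.1, -1.2]
width: 0.301
```

>>> jog_arm(
  commands="1 0 0 0 0 0 0;1 0 0 0 0 0 0;1 0 0 0 0 0 0;1 0 0 0 0 0 0;1 0 0 0 0 0 0",
)

```text
clock: 19.8
position: [0.467, 0.1779, 0.1105]
ee_rot: [-2.333, 2.079, -0.023]
force: [0.5, 0.4, -0.2]
width: 0.302
```

```bash
python3 fit.py
```

```text
tcp [0.467  0.1779 0.1105] link axis deg 6.6 toolz [ 0.0217  0.0026 -0.9998] F [ 0.5  0.4 -0.2]
side link part -60 105 z med 0.1299 dz/ds 0.0045 s [-41.9 -41.5 -16.5 -15.6] t [-14.    2.4  15.4]
side link part 10 264 z med 0.1298 dz/ds -0.0022 s [ 68.7  70.5 137.6 138. ] t [-13.6   1.3  16.5]
side hole px [235.5  243.33] 12 [0.4395 0.1761 0.1305] s,t -27.5 1.3
side hole px [176.82 228.82] 11 [0.5888 0.1943 0.1305] s,t 122.9 2.3
side far 53 encl [589.6 193.5  12.9] mean [588.6 195.2] zmed 0.0921
    stud tip 2 [0.5918 0.1946 0.1058] 0.1077
side near 65 encl [441.  174.8  13.6] mean [440.4 177.1] zmed 0.0921
    stud tip 5 [0.4416 0.1768 0.1055] 0.1086
side spare 58 encl [399.7 -40.6  14. ] mean [400. -40.] zmed 0.09
top link part 10 270 z med 0.1296 dz/ds -0.0008 s [ 51.8  52.5 136.2 137.1] t [-14.3  -1.6  15.5]
top hole px [167.18 148.27] 11 [0.5881 0.192  0.1305] s,t 121.9 0.0
top far few 19
top near few 0
top spare 61 encl [399.6 -43.6  12.4] mean [399.6 -43.4] zmed 0.0902
```

Level now. Using the side view, which sees both holes and both drums, the correction is +1.1 mm along the link, -0.7 mm across and -0.58° yaw. I'm applying it and lowering to just above the stud tips.

>>> jog_arm(
  commands="1 0.0039 -0.002 0 0 0 -0.0016;1 0 0 -0.02 0 0 0;1 0 0 -0.015 0 0 0;1 0 0 -0.008 0 0 0;1 0 0 -0.002 0 0 0",
)

```text
clock: 20.6
position: [0.4677, 0.1771, 0.0962]
ee_rot: [-2.324, 2.091, -0.022]
force: [1.2, 0.4, -0.9]
width: 0.304
```

>>> jog_arm(
  commands="1 0 0 0 0 0 0;1 0 0 0 0 0 0;1 0 0 0 0 0 0;1 0 0 0 0 0 0;1 0 0 0 0 0 0",
)

```text
clock: 21.1
position: [0.4681, 0.1773, 0.0969]
ee_rot: [-2.323, 2.091, -0.023]
force: [0.9, -0.2, -1.4]
width: 0.302
```

```bash
python3 fit.py; python3 - <<'E'
from h import *
d=grab('side'); T=grab('top')
A=cv2.resize(d['pixels'][205:285,160:260,::-1],(500,400),interpolation=cv2.INTER_CUBIC)
B=cv2.resize(T['pixels'][130:180,150:200,::-1],(300,300),interpolation=cv2.INTER_CUBIC)
cv2.imwrite('pics/c6.png',np.hstack([A,np.vstack([B,np.zeros((100,300,3),np.uint8)])]))
E
```

```text
tcp [0.4681 0.1773 0.0969] link axis deg 6.02 toolz [ 0.0216  0.0023 -0.9998] F [ 0.9 -0.2 -1.4]
side link part -60 107 z med 0.1164 dz/ds -0.0198 s [-41.5 -41.5 -16.1 -15.3] t [-14.3   1.7  15.2]
side link part 10 263 z med 0.1162 dz/ds -0.0028 s [ 69.1  70.8 136.8 138.6] t [-13.7   1.4  16.8]
side hole px [235.5  246.33] 12 [0.441  0.1748 0.1169] s,t -27.1 0.4
side hole px [178.  231.5] 10 [0.59   0.1917 0.1169] s,t 122.8 1.5
side far 39 encl [589.8 195.4  12.7] mean [589.1 197.7] zmed 0.0918
    stud tip 57 [0.5855 0.1926 0.1152] 0.116
side near 47 encl [440.7 175.5  12.7] mean [439.3 179.3] zmed 0.0918
    stud tip 34 [0.4394 0.1753 0.115 ] 0.116
side spare 57 encl [400.  -40.4  13.9] mean [400.2 -40.2] zmed 0.0899
top link part 10 262 z med 0.116 dz/ds 0.0083 s [ 53.6  54.6 136.3 136.6] t [-14.4  -1.4  15.4]
top hole px [168.82 148.82] 11 [0.5903 0.1905 0.1169] s,t 122.9 0.3
top far few 8
top near few 0
top spare 61 encl [399.6 -43.6  12.4] mean [399.6 -43.4] zmed 0.0902
```

View pics/c6.png

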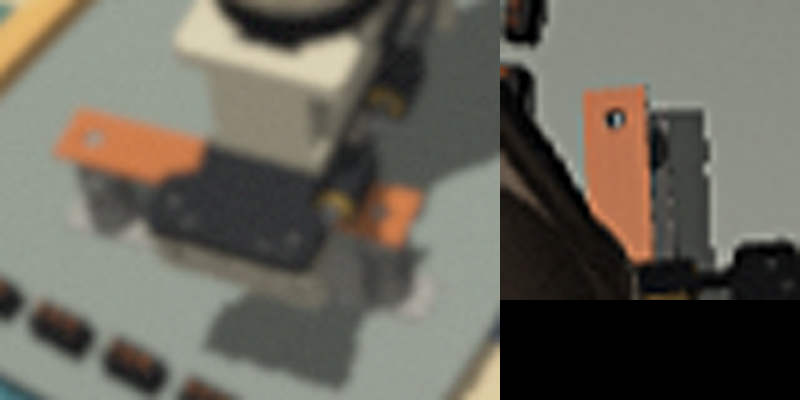

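Hole centres in the side view now match the studs to within about 1 mm, and the top view shows the far hole over its stud. I'm descending gently and watching force.

>>> jog_arm(
  commands="1 0 0.0013 -0.0015 0 0 0;1 0 0 -0.0015 0 0 0;1 0 0 -0.0015 0 0 0;1 0 0 -0.0015 0 0 0;1 0 0 -0.0015 0 0 0",
)

```text
clock: 22.0
position: [0.468, 0.1777, 0.0945]
ee_rot: [-2.323, 2.091, -0.022]
force: [-0.2, -0.3, -1.6]
width: 0.3
```

>>> jog_arm(
  commands="1 0 0 -0.0015 0 0 0;1 0 0 -0.0015 0 0 0;1 0 0 -0.0015 0 0 0;1 0 0 -0.0015 0 0 0;1 0 0 0 0 0 0",
)

```text
clock: 22.5
position: [0.468, 0.1777, 0.0926]
ee_rot: [-2.323, 2.091, -0.022]
force: [0.8, 0.4, -1.1]
width: 0.305
```

```bash
python3 -c "
from h import *
st()"
```

```text
clock 22.5
position [0.468  0.1777 0.0926]
ee_rot [-2.3233  2.0909 -0.0224]
force [ 0.8445  0.365  -1.0953]
ft_torque [-0.0753  0.0504 -0.0515]
width 0.3055
joints [-0.262   0.4078 -0.275   2.026   0.1792  0.7097 -2.1154]
```

>>> jog_arm(
  commands="1 0 0 -0.0015 0 0 0;1 0 0 -0.0015 0 0 0;1 0 0 -0.0015 0 0 0;1 0 0 -0.0015 0 0 0;1 0 0 0 0 0 0",
)

```text
clock: 23.0
position: [0.4681, 0.1776, 0.0909]
ee_rot: [-2.323, 2.091, -0.023]
force: [0.1, -0.2, -0.7]
width: 0.302
```

```bash
python3 fit.py
```

```text
tcp [0.4681 0.1776 0.0909] link axis deg 6.02 toolz [ 0.0214  0.0022 -0.9998] F [ 0.1 -0.2 -0.7]
side link part -60 120 z med 0.1104 dz/ds 0.1136 s [-41.8 -41.6 -16.8 -15.6] t [-13.6   3.   15.9]
side link part 10 279 z med 0.1098 dz/ds -0.0307 s [ 68.4  69.7 137.1 137.6] t [-13.4   2.1  16.5]
side hole px [235.5 248.5] 8 [0.4406 0.1766 0.1109] s,t -27.5 1.9
side hole px [181. 240.] 4 [0.5722 0.2072 0.1109] s,t 106.7 18.6
side far 23 encl [588.  198.   10.9] mean [588.1 200.2] zmed 0.0917
    stud tip 162 [0.5852 0.1922 0.1097] 0.1123
side near 30 encl [440.1 175.9  12.7] mean [438.3 180.7] zmed 0.0916
    stud tip 115 [0.4385 0.1765 0.1105] 0.1133
side spare 56 encl [399.3 -40.9  14. ] mean [400.3 -40.3] zmed 0.0901
top link part 10 264 z med 0.1096 dz/ds -0.0055 s [ 52.2  52.8 136.5 137.4] t [-14.4  -1.7  15.7]
top hole px [169.22 149.78] 9 [0.5891 0.1905 0.1109] s,t 121.7 0.2
top far few 5
top near few 0
top spare 60 encl [399.6 -43.6  12.4] mean [399.8 -43.4] zmed 0.0899
```

The studs protrude into both holes without force. Continuing.

>>> jog_arm(
  commands="1 0 0 -0.0015 0 0 0;1 0 0 -0.0015 0 0 0;1 0 0 -0.0015 0 0 0;1 0 0 -0.0015 0 0 0;1 0 0 0 0 0 0",
)

```text
clock: 23.8
position: [0.4681, 0.1774, 0.089]
ee_rot: [-2.323, 2.091, -0.023]
force: [1.7, -2.1, -0.5]
width: 0.301
```

>>> jog_arm(
  commands="1 0 0 -0.0015 0 0 0;1 0 0 -0.0015 0 0 0;1 0 0 -0.0015 0 0 0;1 0 0 -0.0015 0 0 0;1 0 0 0 0 0 0",
)

```text
clock: 24.3
position: [0.4681, 0.1775, 0.0873]
ee_rot: [-2.323, 2.091, -0.023]
force: [1.6, -4.2, 0.5]
width: 0.3
```

```bash
python3 -c "
from h import *
st()"
```

```text
clock 24.3
position [0.4681 0.1775 0.0873]
ee_rot [-2.3231  2.0912 -0.0228]
force [ 1.6408 -4.2369  0.5374]
ft_torque [-0.7712 -0.2114  0.0478]
width 0.3003
joints [-0.2643  0.4158 -0.2723  2.0309  0.1838  0.6971 -2.1195]
```

A small lateral force has appeared (fy about -4 N), so I'm easing the link 0.5 mm in -y and 0.2 mm in +x.

>>> jog_arm(
  commands="1 0.0006 -0.0016 0 0 0 0;1 0 0 0 0 0 0;1 0 0 0 0 0 0;1 0 0 0 0 0 0;1 0 0 0 0 0 0",
)

```text
clock: 24.8
position: [0.4681, 0.1773, 0.0873]
ee_rot: [-2.323, 2.091, -0.022]
force: [0.6, -1.6, -0.7]
width: 0.302
```

```bash
python3 -c "
from h import *
st()"
```

```text
clock 24.8
position [0.4681 0.1773 0.0873]
ee_rot [-2.3233  2.0906 -0.0223]
force [ 0.6429 -1.5592 -0.7359]
ft_torque [-0.3352 -0.0909  0.0799]
width 0.3015
joints [-0.2635  0.4157 -0.2727  2.0309  0.1834  0.6971 -2.1184]
```

>>> jog_arm(
  commands="1 0.0004 -0.0016 0 0 0 0;1 0 0 0 0 0 0;1 0 0 -0.002 0 0 0;1 0 0 -0.002 0 0 0;1 0 0 0 0 0 0",
)

```text
clock: 25.3
position: [0.4682, 0.1768, 0.086]
ee_rot: [-2.323, 2.091, -0.022]
force: [0.5, -1.0, -0.8]
width: 0.307
```

```bash
python3 -c "
from h import *
st()"
```

```text
clock 25.3
position [0.4682 0.1768 0.086 ]
ee_rot [-2.3234  2.0908 -0.0222]
force [ 0.5013 -1.0245 -0.8364]
ft_torque [0.0546 0.0803 0.024 ]
width 0.307
joints [-0.2631  0.4176 -0.272   2.0323  0.1844  0.6941 -2.1184]
```

Free now. Continuing down with 3 mm calls.

>>> jog_arm(
  commands="1 0 0 -0.003 0 0 0;1 0 0 -0.003 0 0 0;1 0 0 -0.003 0 0 0;1 0 0 -0.003 0 0 0;1 0 0 0 0 0 0",
)

```text
clock: 25.8
position: [0.4682, 0.1767, 0.0824]
ee_rot: [-2.323, 2.091, -0.022]
force: [-0.2, 0.5, -0.7]
width: 0.304
```

>>> jog_arm(
  commands="1 0 0 -0.002 0 0 0;1 0 0 -0.002 0 0 0;1 0 0 -0.002 0 0 0;1 0 0 -0.002 0 0 0;1 0 0 0 0 0 0",
)

```text
clock: 26.3
position: [0.4683, 0.1767, 0.08]
ee_rot: [-2.323, 2.091, -0.022]
force: [-0.1, 0.0, -0.7]
width: 0.303
```

```bash
python3 fit.py | grep -v spare
```

```text
tcp [0.4683 0.1767 0.08  ] link axis deg 6.03 toolz [ 0.0213  0.0022 -0.9998] F [-0.1  0.  -0.7]
side link part -60 108 z med 0.0996 dz/ds 0.0642 s [-41.6 -41.5 -18.1 -17.8] t [-14.6   4.8  16.1]
side link part 10 273 z med 0.0995 dz/ds -0.0015 s [ 67.7  69.8 136.7 137.2] t [-13.4   3.3  16.6]
side hole px [179. 235.] 8 [0.592  0.1896 0.1   ] s,t 124.4 -0.2
side far few 7
side near few 5
top link part 10 255 z med 0.0994 dz/ds 0.0001 s [ 51.7  54.3 136.3 136.8] t [-14.1  -1.7  15.4]
top hole px [169.82 150.27] 11 [0.5906 0.1913 0.1   ] s,t 123.2 1.7
top far few 1
top near few 0
```

>>> jog_arm(
  commands="1 0 0 -0.003 0 0 0;1 0 0 -0.003 0 0 0;1 0 0 -0.003 0 0 0;1 0 0 -0.002 0 0 0;1 0 0 0 0 0 0",
)

```text
clock: 27.1
position: [0.4682, 0.1767, 0.0767]
ee_rot: [-2.323, 2.091, -0.022]
force: [1.4, -0.1, -1.3]
width: 0.3
```

>>> jog_arm(
  commands="1 0 0 -0.001 0 0 0;1 0 0 -0.001 0 0 0;1 0 0 -0.001 0 0 0;1 0 0 -0.001 0 0 0;1 0 0 0 0 0 0",
)

```text
clock: 27.6
position: [0.4683, 0.1767, 0.0756]
ee_rot: [-2.323, 2.091, -0.022]
force: [0.3, -0.1, -1.0]
width: 0.303
```

Underside is estimated at about z = 0.093. Small steps from here until contact.

>>> jog_arm(
  commands="1 0 0 -0.0007 0 0 0;1 0 0 -0.0007 0 0 0;1 0 0 -0.0007 0 0 0;1 0 0 0 0 0 0;1 0 0 0 0 0 0",
)

```text
clock: 28.1
position: [0.4683, 0.1767, 0.075]
ee_rot: [-2.323, 2.091, -0.022]
force: [-0.3, 0.3, -0.4]
width: 0.3
```

>>> jog_arm(
  commands="1 0 0 -0.0007 0 0 0;1 0 0 -0.0007 0 0 0;1 0 0 -0.0007 0 0 0;1 0 0 0 0 0 0;1 0 0 0 0 0 0",
)

```text
clock: 28.6
position: [0.4684, 0.1767, 0.0745]
ee_rot: [-2.323, 2.091, -0.023]
force: [-1.4, -0.9, 3.2]
width: 0.303
```

```bash
python3 fit.py | grep -v spare; python3 -c "
from h import *
st()"
```

```text
tcp [0.4684 0.1767 0.0745] link axis deg 6.03 toolz [ 0.0215  0.0023 -0.9998] F [-1.4 -0.9  3.2]
side link part -60 105 z med 0.0939 dz/ds 0.0686 s [-41.9 -41.8 -17.8 -16.4] t [-13.6   5.   15.9]
side link part 10 271 z med 0.0941 dz/ds 0.0019 s [ 67.   68.8 137.3 137.8] t [-13.2   3.7  16.5]
side far 134 encl [587.5 189.7  22.5] mean [585.3 191.1] zmed 0.0939
    stud tip 14 [0.5901 0.1924 0.1081] 0.1129
side near 91 encl [442.3 174.3  19.6] mean [437.9 175.7] zmed 0.094
    stud tip 13 [0.441  0.1755 0.1082] 0.1119
top link part 10 248 z med 0.0939 dz/ds -0.0004 s [ 52.3  52.8 136.2 137.2] t [-14.3  -1.7  15.6]
top hole px [170.08 150.5 ] 12 [0.5914 0.1918 0.0945] s,t 123.9 2.1
top far 114 encl [587.2 190.2  22.1] mean [585. 190.] zmed 0.0938
    stud tip 8 [0.5888 0.1892 0.1081] 0.1118
top near few 0
clock 28.9
position [0.4684 0.1767 0.0744]
ee_rot [-2.3231  2.0907 -0.0226]
force [-0.55    0.2022  3.7794]
ft_torque [-0.1144  0.319   0.0415]
width 0.3035
joints [-0.2685  0.4351 -0.2661  2.0424  0.1941  0.6668 -2.1273]
```

Seated: about 4 N contact, strip top at z = 0.094 at both ends, and both studs standing through. I'm releasing gently.

>>> jog_arm(
  commands="1 0 0 0 0 0 0;1 0 0 0 0 0 0;0.38 0 0 0 0 0 0;0.3 0 0 0 0 0 0;0.2 0 0 0 0 0 0",
  force=5,
)

```text
clock: 29.4
position: [0.4683, 0.1767, 0.0743]
ee_rot: [-2.323, 2.091, -0.022]
force: [0.2, 0.0, 0.2]
width: 0.386
```

>>> jog_arm(
  commands="0.1 0 0 0 0 0 0;0 0 0 0 0 0 0;-0.1 0 0 0 0 0 0;-0.1 0 0 0 0 0 0;-0.1 0 0 0 0 0 0",
)

```text
clock: 29.9
position: [0.4683, 0.1767, 0.0744]
ee_rot: [-2.323, 2.091, -0.023]
force: [0.4, 0.1, -1.3]
width: 0.554
```

```bash
python3 fit.py | grep -v spare; python3 -c "
from h import *
st()"
```

```text
tcp [0.4683 0.1767 0.0744] link axis deg 6.02 toolz [ 0.0214  0.0023 -0.9998] F [ 0.4  0.1 -1.3]
side link part -60 101 z med 0.0939 dz/ds -0.0011 s [-41.9 -41.7 -19.  -18.7] t [-13.    4.8  15.2]
side link part 10 268 z med 0.094 dz/ds 0.0071 s [ 68.4  69.6 136.5 137.1] t [-13.2   3.5  16.9]
side far 135 encl [587.7 189.9  22.4] mean [585.1 191.1] zmed 0.0941
    stud tip 15 [0.5903 0.1922 0.1072] 0.1111
side near 81 encl [439.6 173.3  18. ] mean [437.2 174.7] zmed 0.0939
    stud tip 15 [0.4413 0.1757 0.108 ] 0.1121
top link part 10 265 z med 0.0938 dz/ds -0.0036 s [ 10.8  13.7 136.2 136.7] t [-14.5  -2.8  15.2]
top hole px [170.08 150.5 ] 12 [0.5914 0.1918 0.0944] s,t 124.0 2.1
top far 102 encl [586.2 189.4  22.5] mean [586.  190.5] zmed 0.0935
    stud tip 7 [0.5887 0.1893 0.1099] 0.1141
top near few 0
clock 30.2
position [0.4683 0.1767 0.0744]
ee_rot [-2.3231  2.0909 -0.0225]
force [-0.0364  0.0186 -0.0224]
ft_torque [0.0163 0.0267 0.0218]
width 0.5484
joints [-0.2685  0.4352 -0.2661  2.0425  0.1941  0.6667 -2.1274]
```

Released, and the link lies still. Lifting straight up, then clearing to the right for a last look.

>>> jog_arm(
  commands="-0.1 0 0 0.01 0 0 0;-0.1 0 0 0.03 0 0 0;-0.1 0 0 0.06 0 0 0;-0.1 0 0 0.1 0 0 0;-0.1 0 0 0.1 0 0 0",
)

```text
clock: 30.7
position: [0.4679, 0.1767, 0.1658]
ee_rot: [-2.324, 2.091, -0.022]
force: [0.6, -0.4, -0.1]
width: 0.552
```

>>> jog_arm(
  commands="-0.1 0 -0.05 0.08 0 0 0;-0.1 0 -0.1 0 0 0 0;-0.1 0 -0.1 0 0 0 0;-0.1 0 -0.1 0 0 0 0;-0.1 0 -0.1 0 0 0 0",
)

```text
clock: 31.2
position: [0.4682, 0.0406, 0.1893]
ee_rot: [-2.323, 2.09, -0.023]
force: [-0.3, 0.7, 1.0]
width: 0.553
```

>>> jog_arm(
  commands="-0.1 0 -0.1 0 0 0 0;-0.1 0 -0.1 0 0 0 0;-0.1 0 -0.1 0 0 0 0;-0.1 0 -0.1 0 0 0 0;-0.1 0 0 0 0 0 0",
)

```text
clock: 31.7
position: [0.468, -0.0827, 0.189]
ee_rot: [-2.318, 2.098, -0.025]
force: [-0.5, 0.6, 0.3]
width: 0.552
```

```bash
python3 - <<'E'
from m import *
for n in('top','side'):
    d=grab(n);C=cloud(d)
    for i,c,xy,wh,a,P,msk in strips(d,.094):
        if .4<xy[0]/1000<.65 and .1<xy[1]/1000<.25:
            q=C[msk]; k=abs(q[:,2]-.094)<.005; print(n,np.round(xy,1),np.round(wh,1),round(a,2),'z near/far',np.median(q[k&(q[:,0]<.5)][:,2]).round(4),np.median(q[k&(q[:,0]>.53)][:,2]).round(4))
    for nm,(x,y) in dict(far=(.59,.191),near=(.441,.1745)).items():
        k=(np.hypot(C[...,0]-x,C[...,1]-y)<.015)&(C[...,2]>.103)
        print(n,nm,'stud tip n',k.sum(),C[k].mean(0).round(4),C[k][:,2].max().round(4))
    k=(np.hypot(C[...,0]-.4,C[...,1]+.041)<.025)&(abs(C[...,2]-.09)<.004); print('spare',C[k].mean(0).round(4))
    cv2.imwrite(f'pics/f_{n}.png',cv2.resize(d['pixels'][:,:,::-1],(768,576),interpolation=cv2.INTER_CUBIC))
st()
a=cv2.imread('pics/f_top.png')[190:350,190:400]; b=cv2.imread('pics/f_side.png')[300:460,190:400]
cv2.imwrite('pics/f.png',cv2.resize(np.hstack([a,b]),(798,304),interpolation=cv2.INTER_CUBIC))
E
```

```text
top [514.5 181.7] [181.1  31.4] 6.52 z near/far 0.0938 0.0935
top far stud tip n 7 [0.5891 0.1896 0.1085] 0.1133
top near stud tip n 9 [0.4404 0.1722 0.1076] 0.1112
spare [nan nan nan]
side [513.9 185.1] [183.6  35.7] 6.57 z near/far 0.0943 0.0942
side far stud tip n 12 [0.5903 0.1923 0.1087] 0.1127
side near stud tip n 14 [0.4411 0.1758 0.1088] 0.1132
spare [ 0.4005 -0.0399  0.0897]
clock 31.8
position [ 0.4683 -0.0786  0.1889]
ee_rot [-2.3211  2.0923 -0.023 ]
force [ 0.261   0.6155 -0.635 ]
ft_torque [ 0.0993  0.0363 -0.0307]
width 0.5514
joints [ 0.2027  0.2305 -0.174   1.9833  0.0461  0.9098 -1.4615]<stdin>:10: RuntimeWarning: Mean of empty slice.
  ret = um.true_divide(
```

View pics/f.png

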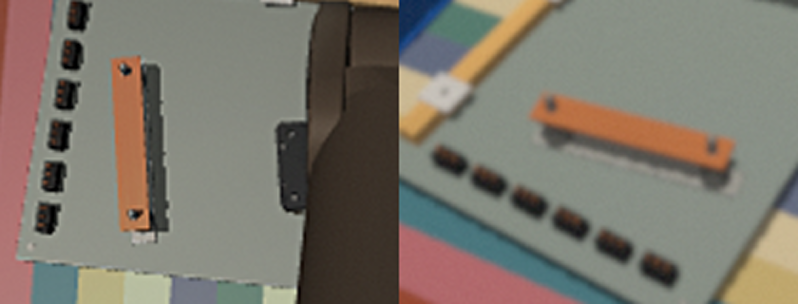

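Both views show the link flat on both insulators, with the studs through both holes: top crop (124,68) and (133,214), side crop (550,103) and (712,146). Handing in.

```bash
python3 -c "
from h import *
print(arm.sign_off())"
```

```text
the job is handed in; nothing more can be done
None
```

The link lies flat on both insulators with a stud through each hole. It is released, the arm is clear, and the job was handed in at about 32 s.

**What I did**
- **Slide:** I touched down on the link slowly and slid it to the right with about 5–7 N. About 68 mm stuck out past the panel's edge.
- **Grip:** I took it there by its long sides with 40 N and turned it -90° over the posts.
- **Fit:** I lowered it over the studs. Part-way down, a side force of about 4 N appeared, and I cleared it with a shift of about 1 mm. It touched the insulators at about 4–5 N before I let go.

**Last checks**
- **Height:** The link's top reads z = 0.0935–0.0943 m at both ends in both views. Flat on the insulators would be about 0.094 m.
- **Studs:** Both views show both studs standing through the holes, to about z = 0.111–0.113 m.
- **Angle:** Both views put the link at about 6.5°, in line with the studs.
- **Other things:** The spare drum is where it was in the side view. The arm hid it from the top view, so that check failed there. I measured nothing else, but none of it was touched as far as I saw.

**Disagreement:** The two cameras differ by 2–4 mm in y, so I aligned the holes to the studs mainly by the side view and then by touch.

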